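Add a slotted mass to the weight hanger

TASK

The weight hanger already carries one dark grey slotted mass. Slide the red slotted mass onto the hanger too, rod fully home in its slot, so that it lies flat on the grey one with its slot pointing the opposite way from the grey one's slot and neither can slide off; let go of it there. The grey mass must stay on the hanger, and the blue mass must stay where it lies.

Things in the scene. Friction and masses are not known exactly. Their poses are not given: they have to be found in the camera images.
- red_disc: Mass to hang: steel disc with a red face, flat on the bench, 64 mm in diameter, 16 mm thick, about 0.3 kg. A slot 18 mm wide runs from the edge at its own +x to a flat end 9 mm past the centre; mouth flared to 30 mm. Origin: centre of the underside, z up, +x towards the slot's mouth. Can be gripped from above across its diameter, square to the slot, the rod then passing between the fingers.
- red_slot_mouth (a point): The middle of the red disc's slot mouth: on the disc's rim, 32 mm along +x from the disc's centre, 8 mm above its underside.
- grey_disc: Dark grey mass lying loose on the hanger's pan round the rod: size, shape, slot, origin and axes as the red disc (64 mm in diameter, 16 mm thick, about 0.3 kg, +x towards its slot's mouth). Its slot points roughly towards the robot, up to about 52 degrees to either side.
- hanger: Brass weight hanger fixed upright in a black block, 90 x 90 x 20 mm. Origin: on the rod's axis at bench level, z up. Pan 60 mm in diameter, top at 35 mm; rod 8 mm in diameter; collar 26 mm in diameter (wider than the slots), underside at 86 mm; small hook up to 110 mm. The grey disc lies at 35 to 51 mm: the 35 mm from it to the collar are free to slide a disc in sideways, slot first.
- blue_disc: The wrong mass, flat on the bench: size, shape, slot, origin and axes as the red disc, but with a blue face. Red and blue lie on either side of the hanger, either way round.
Things that resemble listed ones, but are neither listed nor needed, are in the scene too. There is more than one size of the grey_disc; the one meant has the size given above. Of the things that look like the red_disc, the smaller one is meant.

How it is judged:
By the outcome, as a careful person would: the job done as asked, in the order asked, and still so for the second after the job is handed in, with the robot touching nothing.
It also fails if it takes over 42 s, if anything falls off the work surface, if the arm or the gripper's body presses on something with over 40 N, if the wrist force passes 120 N, or if a joint passes its speed limit or range.

ROBOT

A 6-joint arm with a two-finger parallel gripper is mounted at the origin on the work surface. World frame = base frame: x ahead of the robot, y to its left, z up, the work surface at z = 0. Lengths are in mm, angles in rad, forces in N, time in s.
With the tool pointing down it reaches from about 350 to 975 mm from the base axis. Payload 7.1 kg.
Tool frame: the origin (TCP) lies midway between the tips of the shut fingers; the grasp point (between the pads) lies 19 mm behind it (ctrl.hold_point_z is the distance from the TCP to the grasp point, in mm); x points along the fingers, y is the direction in which the jaws open and shut, and the axes are right-handed (so a half turn about x gives the same grasp; the last joint's range is limited). The gripper opens to 88 mm and grips with 3 to 60 N. Pads are 20 mm wide; open, the fingers measure 115 mm over their backs; the gripper's body (75 mm by 178 mm) begins 61 mm behind the grasp point.
Start: joints at [-1.329, 0.423, 1.63, -0, 1.089, -0.019], TCP at [161.177, -603.843, 222.675] pointing down, gripper open.
Joint ranges: [-3, 3], [-0.9, 2.11], [0.09, 2.58], [-1.31, 4.45], [0.11, 2.69], [-2.54, 2.54]. Speed limits (rad/s): [2.39, 2.39, 3.01, 3.14, 3.14, 3.14].

INTERFACE

Orientations are given as a rotation vector (axis times angle).
In Python, from workcell import ctrl, get_image, calibration gives the robot as it stands.
- The arm moves only by the tool move_arm, never from a script. Its argument "rows" is a list of rows, each a list of 5 numbers: the shift along the world's x, y, z in mm, then the turn about the world's z in rad, then the closure, from -1 (fully open) to 1 (shut). In form: [[tx, ty, tz, roll, jaw], ...]. A call has 1 to 12 rows; each row is the pose to reach, as a shift and turn from the pose measured when the call began; what a row does not reach only later rows make up. A row lasts 1/8 s, in which the tool goes at most 62.5 mm and 10.7 degrees, less where a joint would pass 70% of its speed; a pose out of reach is approached as far as the arm can. A call with a gripper value outside its range is refused whole. The fingers move at their own pace and stop on an object; the grip force is fixed at half the most. Time passes only in rows, so rows that repeat a pose let the fingers close. It gives the time, the measured TCP pose, the force and the opening at its end, in the units of the state.
- ctrl.get_obs(): the state, without advancing time (a new reading comes with each control period).
- get_image(name): name is "scene" or "top" or "wrist"; returns the picture (384x512x3 uint8, blue, green, red); there is no depth.
- calibration(name): a dict with "fx", "fy", "cx", "cy" (pixels), "view" (4x4, takes a point from world to camera coordinates); the wrist camera has in their place "T_tool_cam" (4x4, takes a point from camera to tool coordinates, whose origin is the TCP and whose axes are the tool frame's). Camera axes: x right, y up, looking along -z (the intrinsics and any distortion apply to the point x, -y, -z); pixel columns grow to the right and rows downward; lengths in mm; the calibration is good to about 2 mm. A picture is of the moment at which its call begins: read the wrist's pose just before it. calibration takes no time and is no camera call.
- ctrl.close_job(): hands the job in, once; it reports no verdict.
The state is a dict: "t": time; "qpos": joint angles; "qvel": joint speeds; "joint_torque": joint torques, N m; "ee_pos": TCP position; "orientation": TCP orientation; "ft_force": force on the tool from outside, world axes, zero at the start; "moment": the same for the moment, N m; "width": finger opening in mm.
Only numpy, scipy, OpenCV 4.12 (cv2) and the standard library are available. Lean on these libraries where they do the work, as an engineer would, in place of code of your own. Each camera call takes 0.05 s, during which the arm holds its last target.

## Working session

There is one attempt and no reset: what is moved stays moved. The work goes in short steps, Python scripts to look and compute and a tool call to move; the robot and the scene stay as the last step left them, time stands still between calls to the robot, and variables do not carry over. Pictures are saved under pics/ and viewed, and the job is handed in when it is done.

Besides the shell and the picture viewer there is one more tool, called after "Request:" by a JSON object that holds its "fn" and its "kwargs". move_arm: Moves the arm, as the interface text tells. Its arguments: {"type":"object","properties":{"rows":{"type":"array"}},"required":["rows"]}

```bash
ls; mkdir -p pics; python3 - <<'E'
from workcell import ctrl,get_image,calibration
import cv2,numpy as np
np.set_printoptions(precision=3,suppress=True)
print(ctrl.get_obs(),ctrl.hold_point_z)
for n in ["scene","top"]:
    cv2.imwrite(f"pics/{n}0.png",get_image(n)); print(n,calibration(n))
print(calibration("wrist"))
E
```

```text
pics
{'t': 0.0, 'qpos': array([-1.329,  0.424,  1.631,  0.   ,  1.089, -0.019]), 'qvel': array([0.001, 0.001, 0.001, 0.   , 0.   , 0.002]), 'joint_torque': array([  0.   , -54.462, -27.367,   0.064,   0.023,  -0.   ]), 'ee_pos': array([ 161.061, -603.292,  221.876]), 'orientation': array([ 2.083,  0.275, -2.083]), 'ft_force': array([ 0.206,  0.222, -0.982]), 'moment': array([-0.017, -0.038,  0.003]), 'width': 87.40691546099148} 18.700000000000003
scene {'fx': 441.5510399428773, 'fy': 441.5510399428773, 'cx': 260.40169236030147, 'cy': 193.0499651822834, 'view': array([[   -0.548,     0.836,    -0.007,   253.568],
       [   -0.451,    -0.288,     0.845,   182.906],
       [    0.704,     0.466,     0.535, -1300.649],
       [    0.   ,     0.   ,     0.   ,     1.   ]])}
top {'fx': 368.66444551972074, 'fy': 368.66444551972074, 'cx': 256.377895418963, 'cy': 189.05174290857244, 'view': array([[  -0.025,   -1.   ,    0.013,    8.851],
       [   0.998,   -0.024,    0.063, -506.047],
       [  -0.063,    0.014,    0.998, -749.749],
       [   0.   ,    0.   ,    0.   ,    1.   ]])}
{'fx': 329.3710200047561, 'fy': 329.3710200047561, 'cx': 251.70224589078146, 'cy': 191.8382500497573, 'T_tool_cam': array([[  -0.   ,    0.248,   -0.969, -162.   ],
       [   1.   ,    0.   ,    0.   ,    0.098],
       [   0.   ,   -0.969,   -0.248,  -68.055],
       [   0.   ,    0.   ,    0.   ,    1.   ]])}
```

View pics/scene0.png

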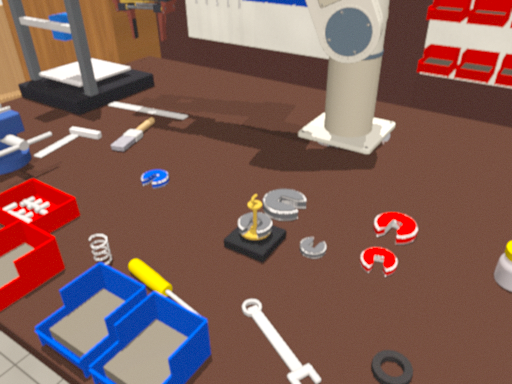

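View pics/top0.png

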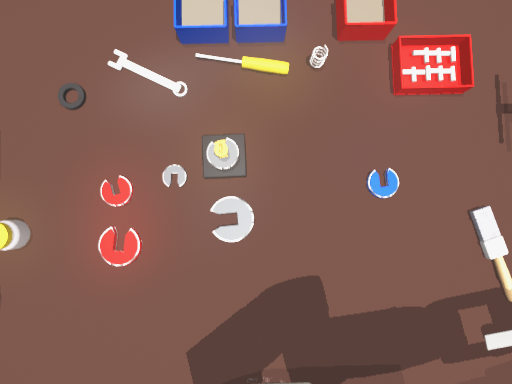

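Two red candidates in top view: (116,191), about 31 px wide, and (120,246), about 41 px wide. The smaller, (116,191), fits the description. The grey one meant is on the hanger at (222,153). I'll confirm with enlarged crops and measurements.

```bash
cat > h.py <<'E'
import cv2,numpy as np
from workcell import ctrl,get_image,calibration
from scipy.spatial.transform import Rotation as R
np.set_printoptions(precision=3,suppress=True)
def cam(n,pose=None):
    c=calibration(n)
    if n=="wrist":
        p,o=pose; T=np.eye(4);T[:3,:3]=R.from_rotvec(o).as_matrix();T[:3,3]=p
        V=np.linalg.inv(T@c["T_tool_cam"])
    else: V=c["view"]
    return c,V
def ray(n,uv,z,pose=None):
    c,V=cam(n,pose); uv=np.atleast_2d(uv).astype(float)
    d=np.c_[(uv[:,0]-c["cx"])/c["fx"],-(uv[:,1]-c["cy"])/c["fy"],-np.ones(len(uv))]
    Rm=V[:3,:3];o=-Rm.T@V[:3,3];w=d@Rm
    s=(z-o[2])/w[:,2]; return o+w*s[:,None]
def proj(n,P,pose=None):
    c,V=cam(n,pose);P=np.atleast_2d(P);q=P@V[:3,:3].T+V[:3,3]
    return np.c_[c["cx"]+c["fx"]*q[:,0]/-q[:,2],c["cy"]-c["fy"]*q[:,1]/-q[:,2]]
E
python3 - <<'E'
from h import *
im=cv2.imread("pics/top0.png")
a=cv2.resize(im[120:280,80:260],None,fx=4.2,fy=3.7*4.2/4.2*1.0,interpolation=cv2.INTER_CUBIC)
a=cv2.resize(im[125:270,90:260],None,fx=4,fy=4,interpolation=cv2.INTER_CUBIC)
cv2.imwrite("pics/topcrop.png",a)
s=cv2.imread("pics/scene0.png");cv2.imwrite("pics/scenecrop.png",cv2.resize(s[175:285,220:425],None,fx=3.8,fy=3.8,interpolation=cv2.INTER_CUBIC))
def px(u,v,z):print(u,v,ray("top",[u,v],z)[0])
px(116,191,16);px(120,246,16);px(222,153,51);px(224,156,20);px(384,183,16)
E
```

```text
116 191 [509.183 286.365  16.   ]
120 246 [396.157 278.361  16.   ]
222 153 [577.512  63.393  51.   ]
224 156 [576.227  61.76   20.   ]
384 183 [ 512.242 -270.545   16.   ]
```

View pics/topcrop.png

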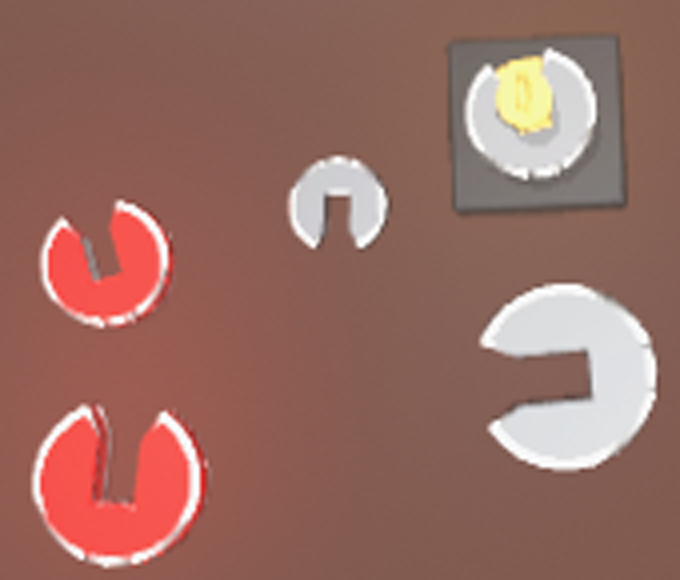

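View pics/scenecrop.png

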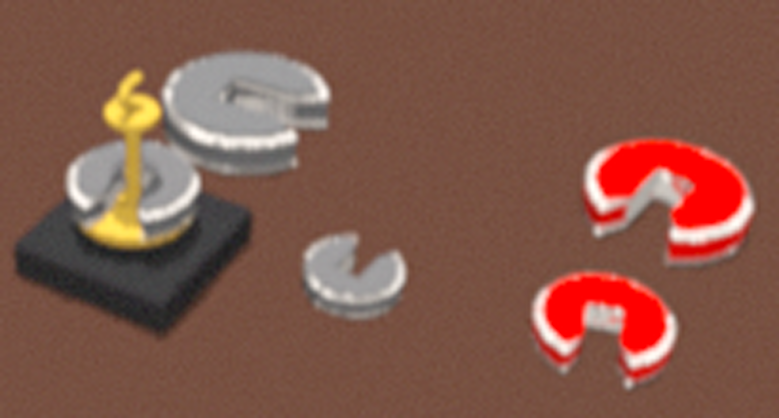

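```bash
python3 - <<'E'
from h import *
o=ctrl.get_obs();print(R.from_rotvec(o["orientation"]).as_matrix())
im=cv2.imread("pics/top0.png");hsv=cv2.cvtColor(im,cv2.COLOR_BGR2HSV)
def circ(mask,z,lab):
    n,l,st,ce=cv2.connectedComponentsWithStats(mask.astype(np.uint8))
    for i in range(1,n):
        if st[i,4]<150: continue
        c=max(cv2.findContours((l==i).astype(np.uint8),0,1)[0],key=len)[:,0]
        P=ray("top",c,z)[:,:2];(x,y),r=cv2.minEnclosingCircle(P.astype(np.float32))
        m=P.mean(0); # slot direction: from area centroid to circle centre
        yy,xx=np.nonzero(l==i);A=ray("top",np.c_[xx,yy],z)[:,:2].mean(0)
        d=np.array([x,y])-A;print(lab,ce[i],"c",x,y,"r",r,"ang",np.degrees(np.arctan2(d[1],d[0])))
h,s,v=cv2.split(hsv)
circ(((h<8)|(h>172))&(s>150)&(v>140),16,"red")
circ((h>95)&(h<125)&(s>150)&(v>100),16,"blue")
circ((s<45)&(v>150),51,"grey")
E
```

```text
[[-0.     0.258 -0.966]
 [ 0.001 -0.966 -0.258]
 [-1.    -0.001 -0.   ]]
red [365.03   23.779] c 865.950439453125 -249.62701416015625 r 77.62963104248047 ang -19.952893107126638
red [431.865  64.201] c 764.937744140625 -385.07763671875 r 107.4557876586914 ang 17.870436386137893
red [115.729 192.035] c 510.7570495605469 287.91888427734375 r 28.218338012695312 ang 15.18238677976239
red [117.865 247.355] c 397.36895751953125 282.06634521484375 r 37.76374435424805 ang -9.531407073210458
blue [197.126  27.327] c 877.6976318359375 106.29338836669922 r 67.7573471069336 ang -18.042923846182482
blue [259.101  17.141] c 884.8677978515625 -21.027090072631836 r 62.02354049682617 ang -11.536040779876659
blue [383.567 183.921] c 514.6512451171875 -269.2704162597656 r 28.42021942138672 ang 3.7428432954933606
grey [202.135  11.859] c 868.7534790039062 97.5079345703125 r 48.7779541015625 ang -93.16644765633782
grey [258.813  11.346] c 867.487060546875 -17.92864990234375 r 47.736995697021484 ang -120.79794276685212
grey [318.396  56.073] c 771.8485717773438 -138.25465393066406 r 25.693323135375977 ang
[... 366 characters left out ...]
3085938 -360.5555725097656 r 53.888328552246094 ang 130.87625649046015
grey [223.05  154.972] c 578.0995483398438 62.40134048461914 r 33.42083740234375 ang 12.686496995471964
grey [174.05  174.611] c 533.7804565429688 159.07437133789062 r 24.240358352661133 ang -179.51251802252855
grey [233.514 218.499] c 446.5639343261719 48.54454040527344 r 45.85887145996094 ang 94.0519689795152
grey [492.09  237.862] c 377.4380187988281 -475.67291259765625 r 83.85745239257812 ang -156.41167114641704
grey [ 16.61  235.221] c 427.1939697265625 476.8524475097656 r 34.60353088378906 ang 78.91847713466598
grey [498.557 339.658] c 199.77438354492188 -468.3948974609375 r 29.659496307373047 ang -38.57439451387939
```

The wanted red is (116,191): visible face r≈28 mm plus its white rim gives ≈32 mm, while the other (120,246) is about 42 mm. It lies at about (510,287) with slot yaw ≈15°. Blue is on the −y side. The grey's slot looks to be at about +13°, pointing away from the robot, contrary to the text. I'll check that with the wrist camera.

Request:
{"fn": "move_arm", "kwargs": {"rows": [[40,70,0,0,-1],[75,130,0,0,-1],[110,190,0,0,-1],[145,250,0,0,-1],[180,310,0,0,-1],[215,370,0,0,-1],[250,430,0,0,-1],[285,490,0,0,-1],[320,550,0,0,-1],[350,610,0,0,-1],[379,658,0,0,-1],[379,658,0,0,-1]]}}

```text
t: 1.6
ee_pos: [535.8, 48.2, 221.9]
orientation: [2.082, 0.275, -2.083]
ft_force: [1.2, -1.2, -0.0]
width: 87.9
```

```bash
python3 - <<'E'
from h import *
o=ctrl.get_obs();print(o["t"],o["ee_pos"],o["qpos"],o["qvel"])
np.savez("w1.npz",p=o["ee_pos"],o=o["orientation"])
cv2.imwrite("pics/w1.png",get_image("wrist"))
E
```

```text
1.6 [535.834  48.199 221.854] [0.067 0.297 1.823 0.001 1.022 1.376] [ 0.82   0.396 -0.562 -0.002  0.156  0.82 ]
```

View pics/w1.png

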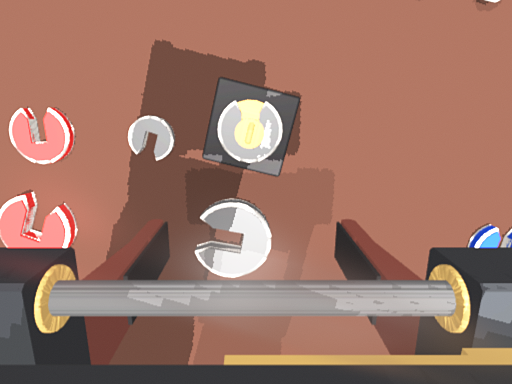

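The wrist view shows hanger and grey at (250,130), with the slot's mouth at the top of the picture, away from the robot. The target red is at (42,135). The arm was still moving, so I'll settle it and retake the picture for measuring.

Request:
{"fn": "move_arm", "kwargs": {"rows": [[4,7,0,0,-1],[4,7,0,0,-1],[4,7,0,0,-1]]}}

```text
t: 2.02
ee_pos: [542.9, 59.5, 222.2]
orientation: [2.086, 0.278, -2.08]
ft_force: [-0.9, -0.0, 0.2]
width: 88.0
```

```bash
python3 - <<'E'
from h import *
o=ctrl.get_obs();print(o["t"],o["ee_pos"],o["qvel"])
np.savez("w1.npz",p=o["ee_pos"],o=o["orientation"])
im=get_image("wrist");cv2.imwrite("pics/w2.png",im)
cv2.imwrite("pics/w2a.png",cv2.resize(im[65:190,190:310],None,fx=4.8,fy=4.8,interpolation=cv2.INTER_CUBIC))
cv2.imwrite("pics/w2b.png",cv2.resize(im[90:180,0:120],None,fx=6,fy=6,interpolation=cv2.INTER_CUBIC))
pose=(o["ee_pos"],o["orientation"])
print(proj("wrist",[[578,62,51],[578,62,0],[510,287,16]],pose))
E
```

```text
2.025 [542.885  59.493 222.153] [-0.008 -0.004  0.001  0.003 -0.003  0.002]
[[258.75  142.488]
 [257.967 138.103]
 [ 47.719 146.014]]
```

View pics/w2a.png

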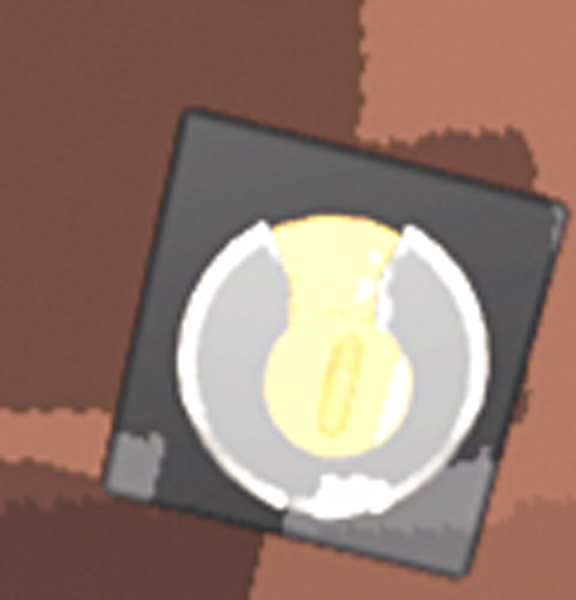

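View pics/w2b.png

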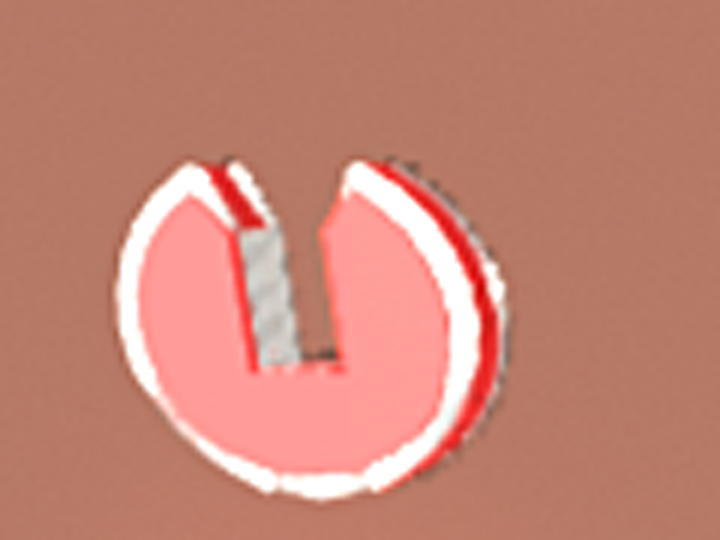

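```bash
python3 - <<'E'
from h import *
f=np.load("w1.npz");pose=(f["p"],f["o"])
A=lambda L,z:ray("wrist",(np.array(L,float)+.5)/4.8-.5+[190,65],z,pose)[:,:2]
B=lambda L,z:ray("wrist",(np.array(L,float)+.5)/6-.5+[0,90],z,pose)[:,:2]
def circ(P):
    M=np.c_[2*P,np.ones(len(P))];s=np.linalg.lstsq(M,(P**2).sum(1),rcond=None)[0];return s[:2],np.sqrt(s[2]+s[0]**2+s[1]**2)
b=A([(188,110),(565,205),(465,577),(105,490)],20);print("base",b.mean(0),np.linalg.norm(b-np.roll(b,1,0),axis=1))
c=A([(265,385),(411,385),(338,457),(290,435),(388,440)],90);print("collar",circ(c))
g=A([(178,360),(488,360),(330,520),(265,222),(405,228),(210,455),(455,455),(465,290),(200,290)],51);print("grey",circ(g))
m=(g[3]+g[4])/2-circ(g)[0];e=g[4]-g[3];print("mouth w",np.linalg.norm(e),"ang",np.degrees(np.arctan2(m[1],m[0])),np.degrees(np.arctan2(e[1],e[0]))+90)
r=B([(118,290),(150,195),(150,400),(265,490),(320,498),(380,488),(475,350),(445,240),(190,160),(355,160)],16);print("red",circ(r))
s=B([(258,370),(340,370),(238,232),(323,232)],16);
for d in(s[2]-s[0],s[3]-s[1],(r[-1]+r[-2])/2-circ(r)[0]):print("slot ang",np.degrees(np.arctan2(d[1],d[0])))
print("slot w",np.linalg.norm(s[0]-s[1]),np.linalg.norm(s[2]-s[3]),"end mid",s[:2].mean(0))
# scene view check of red & hanger
print("scene",proj("scene",[[510,287,16],[*circ(r)[0],16],[*circ(c)[0],90]]))
E
```

```text
base [580.063  62.29 ] [87.182 86.21  87.507 87.012]
collar (array([580.008,  61.851]), np.float64(13.50971032684493))
grey (array([579.29 ,  62.257]), np.float64(32.1312718182739))
mouth w 28.7096730076474 ang 14.219661122069974 12.619862869680361
red (array([513.293, 285.837]), np.float64(33.05920466208684))
slot ang 14.402833175934129
slot ang 13.738306929717504
slot ang 15.071778594385643
slot w 15.345877575047739 15.639935820168013 end mid [504.616 284.503]
scene [[378.606 257.343]
 [377.33  258.123]
 [253.195 204.157]]
```

Request:
{"fn": "move_arm", "kwargs": {"rows": [[-8,60,0,0,-1],[-16,120,0,0,-1],[-24,180,0,0,-1],[-30,227,0,0,-1],[-30,227,-40,0,-1],[-30,227,-60,0,-1],[-30,227,-60,0,-1],[-30,227,-60,0,-1]]}}

```text
t: 3.08
ee_pos: [513.7, 285.9, 163.2]
orientation: [2.089, 0.277, -2.08]
ft_force: [0.4, -0.6, 0.2]
width: 87.8
```

```bash
python3 - <<'E'
from h import *
o=ctrl.get_obs();print(o["t"],o["ee_pos"],o["qvel"])
np.savez("w3.npz",p=o["ee_pos"],o=o["orientation"])
im=get_image("wrist");cv2.imwrite("pics/w3.png",im)
u=proj("wrist",[513,286.3,16],(o["ee_pos"],o["orientation"]))[0].astype(int);print(u)
cv2.imwrite("pics/w3a.png",cv2.resize(im[u[1]-60:u[1]+60,u[0]-60:u[0]+60],None,fx=5,fy=5,interpolation=cv2.INTER_CUBIC))
E
```

```text
3.075 [513.685 285.864 163.183] [ 0.003 -0.009 -0.008 -0.    -0.003  0.003]
[251 181]
```

View pics/w3a.png

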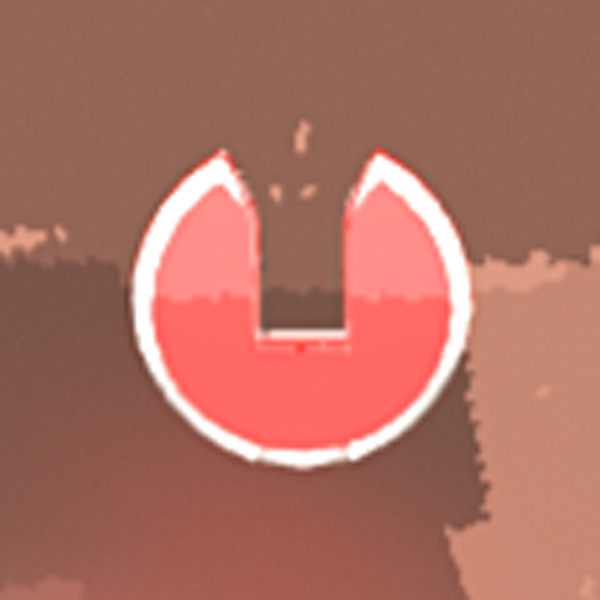

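The disc is centred under the TCP, with its slot straight up the picture (edges at 132/471 of the crop). It's the small red one and it's aligned, so I'll descend and grip.

Request:
{"fn": "move_arm", "kwargs": {"rows": [[0,0,-60,0,-1],[0,0,-115,0,-1],[0,0,-145,0,-1],[0,0,-159,0,-1],[0,0,-159,0,-1],[0,0,-159,0,1],[0,0,-159,0,1],[0,0,-159,0,1],[0,0,-159,0,1],[0,0,-159,0,1]]}}

```text
t: 4.38
ee_pos: [514.5, 286.6, 5.6]
orientation: [2.092, 0.278, -2.078]
ft_force: [-0.9, 0.1, 6.9]
width: 62.9
```

Request:
{"fn": "move_arm", "kwargs": {"rows": [[0,0,20,0,1],[0,0,60,0,1],[0,0,100,0.15,1],[0,0,145,0.32,1],[12,-20,145,0.5,1],[24,-40,145,0.68,1],[36,-60,145,0.86,1],[48,-80,145,1.04,1],[60,-100,145,1.22,1],[72,-120,145,1.4,1],[84,-140,145,1.57,1],[84,-140,145,1.57,1]]}}

```text
t: 5.88
ee_pos: [598.9, 145.3, 151.4]
orientation: [1.02, 1.328, -1.017]
ft_force: [-0.6, -0.2, -2.5]
width: 62.9
```

```bash
python3 - <<'E'
from h import *
o=ctrl.get_obs();print(o["ee_pos"],o["qpos"],o["width"],o["ft_force"])
M=R.from_rotvec(o["orientation"]).as_matrix();print("jaw yaw",np.degrees(np.arctan2(M[1,1],M[0,1])))
cv2.imwrite("pics/w4.png",get_image("wrist"))
E
```

```text
[598.91  145.298 151.4  ] [ 0.215  0.498  1.696  0.008  0.951 -0.047] 62.89333689861985 [-0.602 -0.159 -2.499]
jaw yaw 14.757912069029128
```

View pics/w4.png

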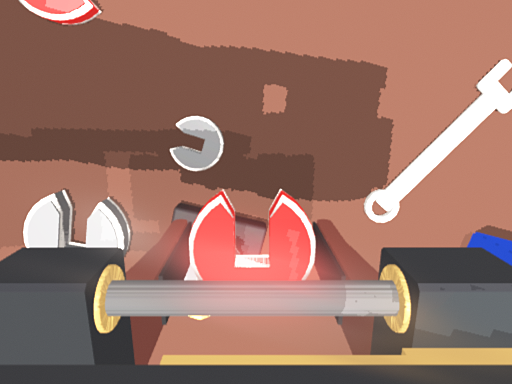

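Gripped firmly, with the slot centred between the fingers (mouth at (222–281,190)). I'll turn the rest of the way, position it beyond the hanger, then lower it.

Request:
{"fn": "move_arm", "kwargs": {"rows": [[8,-10,0,0.18,1],[14,-20,0,0.36,1],[20,-30,0,0.54,1],[26,-40,0,0.72,1],[32,-50,0,0.9,1],[38,-60,0,1.08,1],[40,-69,0,1.26,1],[40,-69,0,1.44,1],[40,-69,0,1.547,1],[40,-69,-40,1.547,1],[40,-69,-85,1.547,1],[40,-69,-85,1.547,1]]}}

```text
t: 7.42
ee_pos: [634.7, 77.6, 63.2]
orientation: [-0.185, 1.578, 0.178]
ft_force: [-0.6, -0.1, -3.6]
width: 63.2
```

```bash
python3 - <<'E'
from h import *
o=ctrl.get_obs();print(o["t"],o["ee_pos"],o["qvel"],o["width"],o["ft_force"])
M=R.from_rotvec(o["orientation"]).as_matrix();print("jaw yaw",np.degrees(np.arctan2(M[1,1],M[0,1])))
np.savez("w5.npz",p=o["ee_pos"],o=o["orientation"])
cv2.imwrite("pics/w5.png",get_image("wrist"))
s=get_image("scene");cv2.imwrite("pics/s5.png",cv2.resize(s[150:280,190:340],None,fx=4.5,fy=4.5,interpolation=cv2.INTER_CUBIC))
E
```

```text
7.425 [634.721  77.614  63.187] [-0.005 -0.057 -0.05  -0.001  0.028 -0.01 ] 63.24440677094614 [-0.6   -0.091 -3.589]
jaw yaw 103.23568294168473
```

View pics/w5.png

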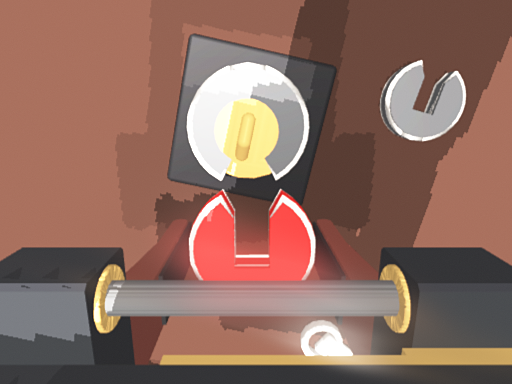

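View pics/s5.png

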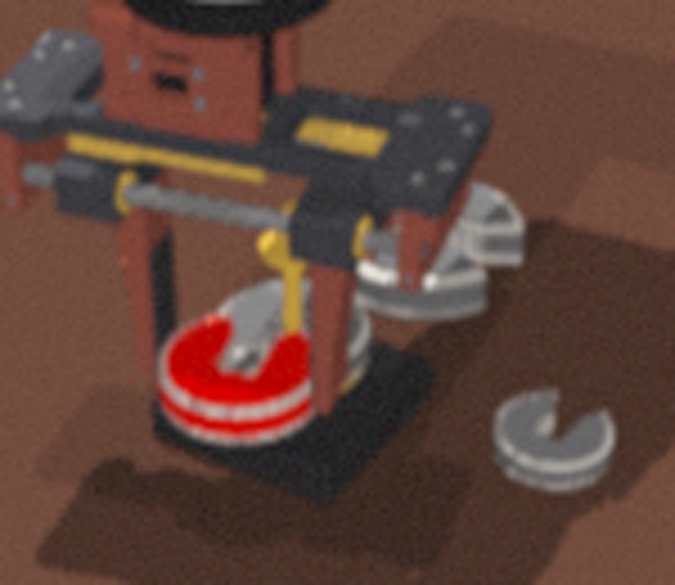

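```bash
python3 - <<'E'
from h import *
im=cv2.imread("pics/w5.png")
cv2.imwrite("pics/w5a.png",cv2.resize(im[55:195,180:320],None,fx=4.2,fy=4.2,interpolation=cv2.INTER_CUBIC))
E
```

```text
(no output)
```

View pics/w5a.png

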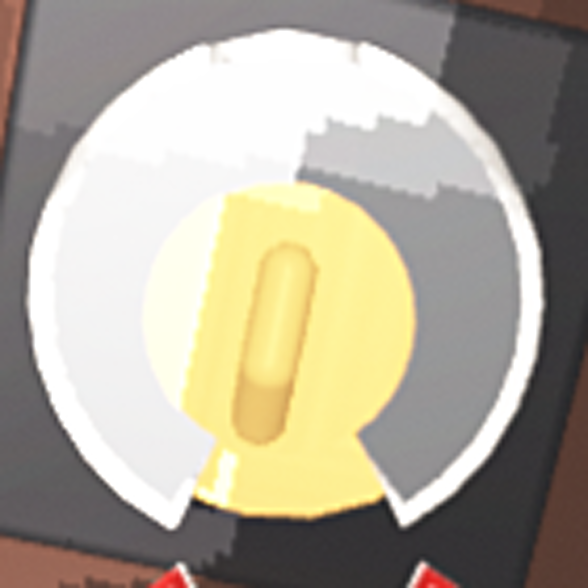

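```bash
python3 - <<'E'
from h import *
f=np.load("w5.npz");pose=(f["p"],f["o"]);p=f["p"]
A=lambda L,z:ray("wrist",(np.array(L,float)+.5)/4.2-.5+[180,55],z,pose)
M=R.from_rotvec(f["o"]).as_matrix()
def show(n,P):
    q=(P-p)@M; print(n,P[:,:2].round(1).tolist(),"tool y,z",q[:,1:].round(1).tolist())
for z in(86,90,94):
    show(f"collar{z}",A([(278.5,319),(142,319),(415,319)],z))
show("grey c",A([(286,288),(28,288),(544,288)],51)); show("grey mouth",A([(180,528),(403,525)],51))
zt=p[2]-5.6+16
W=lambda L,z:ray("wrist",L,z,pose)
show("red mouth",W([(223,190),(282.5,190)],zt));show("red edge",W([(189.5,243),(315.5,243)],zt));show("slot",W([(236,262),(269.5,262),(236,225),(269.5,225)],zt))
E
```

```text
collar86 [[580.1, 62.3], [583.2, 49.0], [577.0, 75.5]] tool y,z [[-2.5, -57.1], [-16.1, -57.1], [11.1, -57.1]]
collar90 [[579.9, 62.3], [582.9, 49.4], [576.8, 75.2]] tool y,z [[-2.4, -57.3], [-15.7, -57.3], [10.8, -57.3]]
collar94 [[579.7, 62.3], [582.6, 49.8], [576.7, 74.8]] tool y,z [[-2.4, -57.6], [-15.2, -57.6], [10.5, -57.6]]
grey c [[578.0, 62.0], [585.3, 30.8], [570.7, 93.1]] tool y,z [[-2.2, -58.6], [-34.2, -58.6], [29.8, -58.6]]
grey mouth [[610.7, 55.6], [603.7, 83.5]] tool y,z [[-15.9, -28.3], [12.8, -28.7]]
red mouth [[610.3, 57.8], [603.8, 85.3]] tool y,z [[-13.7, -28.4], [14.6, -28.5]]
red edge [[640.4, 47.3], [626.1, 107.9]] tool y,z [[-30.9, -1.5], [31.4, -1.6]]
slot [[645.1, 71.9], [641.2, 88.2], [626.0, 67.6], [622.3, 83.5]] tool y,z [[-8.0, 8.6], [8.8, 8.6], [-7.8, -10.9], [8.6, -10.9]]
```

The rod is at (580,62.3) in this view too, in agreement. The red's slot axis is 2.9 mm off it sideways, so I'll correct that and slide in along (−0.974,−0.228).

Request:
{"fn": "move_arm", "kwargs": {"rows": [[0.7,-2.8,2,0,1],[0.7,-2.8,2,0,1],[-9,-5,2,0,1],[-18.8,-7.4,2,0,1],[-28.5,-9.7,2,0,1],[-38.3,-11.9,2,0,1],[-48,-14.2,2,0,1],[-55.8,-16,2,0,1],[-55.8,-16,2,0,1],[-55.8,-16,2,0,1]]}}

```text
t: 8.78
ee_pos: [583.1, 61.8, 69.2]
orientation: [-0.186, 1.569, 0.178]
ft_force: [-0.5, -0.5, -3.8]
width: 62.9
```

```bash
python3 - <<'E'
from h import *
o=ctrl.get_obs();print(o["t"],o["ee_pos"],o["width"],o["ft_force"])
p=o["ee_pos"];M=R.from_rotvec(o["orientation"]).as_matrix();print("jaw yaw",np.degrees(np.arctan2(M[1,1],M[0,1])))
print("rod in tool",(np.array([580,62.3,p[2]])-p)@M)
cv2.imwrite("pics/w6.png",get_image("wrist"))
s=get_image("scene");cv2.imwrite("pics/s6.png",cv2.resize(s[150:280,190:340],None,fx=4.5,fy=4.5,interpolation=cv2.INTER_CUBIC))
E
```

```text
8.775 [583.089  61.777  69.213] 62.87306485400841 [-0.536 -0.533 -3.798]
jaw yaw 103.27031506777259
rod in tool [ 0.014  1.218 -2.886]
```

View pics/w6.png

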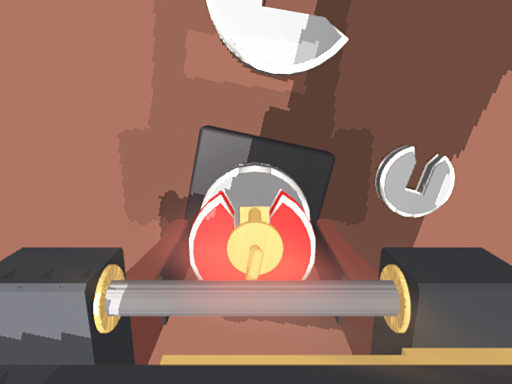

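View pics/s6.png

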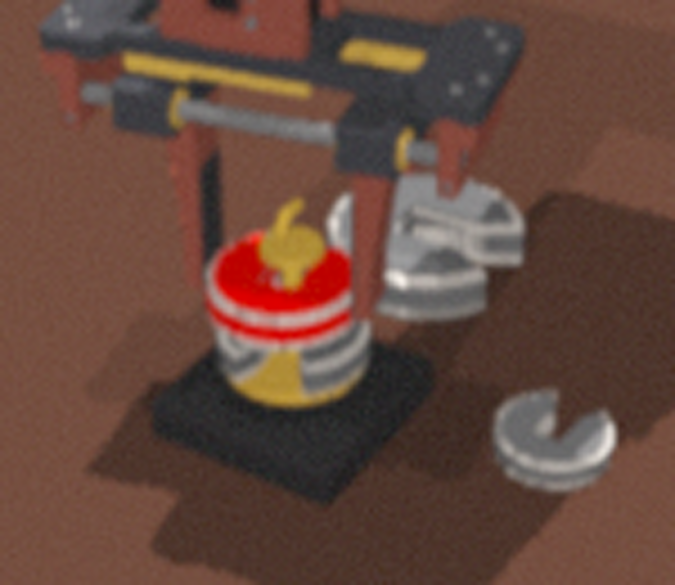

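The rod is in the slot and the red disc is level between grey and collar, with no contact force. I'll move the last few mm home, then lower it.

Request:
{"fn": "move_arm", "kwargs": {"rows": [[-3,-0.2,0,0,1],[-5.5,-0.6,-3,0,1],[-6.5,-0.8,-5,0,1],[-6.5,-0.8,-6,0,1],[-6.5,-0.8,-6,0,1]]}}

```text
t: 9.5
ee_pos: [576.7, 61.0, 63.0]
orientation: [-0.186, 1.569, 0.178]
ft_force: [-0.4, 0.3, -3.8]
width: 63.1
```

```bash
python3 - <<'E'
from h import *
o=ctrl.get_obs();print(o["t"],o["ee_pos"],o["width"],o["ft_force"])
p=o["ee_pos"];M=R.from_rotvec(o["orientation"]).as_matrix()
print("rod in tool",(np.array([580,62.3,p[2]])-p)@M)
E
```

```text
9.5 [576.663  60.986  63.042] 63.13736247327234 [-0.367  0.255 -3.784]
rod in tool [-0.027  0.513  3.549]
```

Request:
{"fn": "move_arm", "kwargs": {"rows": [[-0.6,-0.1,0,0,1],[-1,-0.2,0,0,1],[-1,-0.2,0,0,1]]}}

```text
t: 9.88
ee_pos: [575.6, 60.8, 63.1]
orientation: [-0.186, 1.57, 0.178]
ft_force: [0.3, 0.2, -4.1]
width: 63.0
```

Request:
{"fn": "move_arm", "kwargs": {"rows": [[-0.6,-0.1,0,0,1],[-1,-0.2,0,0,1],[-1,-0.2,0,0,1]]}}

```text
t: 10.25
ee_pos: [574.6, 60.6, 63.1]
orientation: [-0.186, 1.57, 0.178]
ft_force: [0.4, -0.7, -3.8]
width: 63.3
```

Request:
{"fn": "move_arm", "kwargs": {"rows": [[-0.7,-0.2,0,0,1],[-1.4,-0.3,0,0,1],[-1.4,-0.3,0,0,1]]}}

```text
t: 10.62
ee_pos: [573.1, 60.3, 63.1]
orientation: [-0.186, 1.57, 0.178]
ft_force: [0.2, 0.2, -3.4]
width: 63.1
```

```bash
python3 - <<'E'
from h import *
o=ctrl.get_obs();print(o["t"],o["ee_pos"],o["width"],o["ft_force"])
im=get_image("wrist");cv2.imwrite("pics/w7.png",cv2.resize(im[140:290,170:340],None,fx=4.4,fy=4,interpolation=cv2.INTER_CUBIC))
s=get_image("scene");cv2.imwrite("pics/s7.png",cv2.resize(s[190:260,220:300],None,fx=8,fy=8,interpolation=cv2.INTER_CUBIC))
E
```

```text
10.625 [573.09   60.277  63.088] 63.05960998340859 [ 0.198  0.169 -3.413]
```

View pics/w7.png

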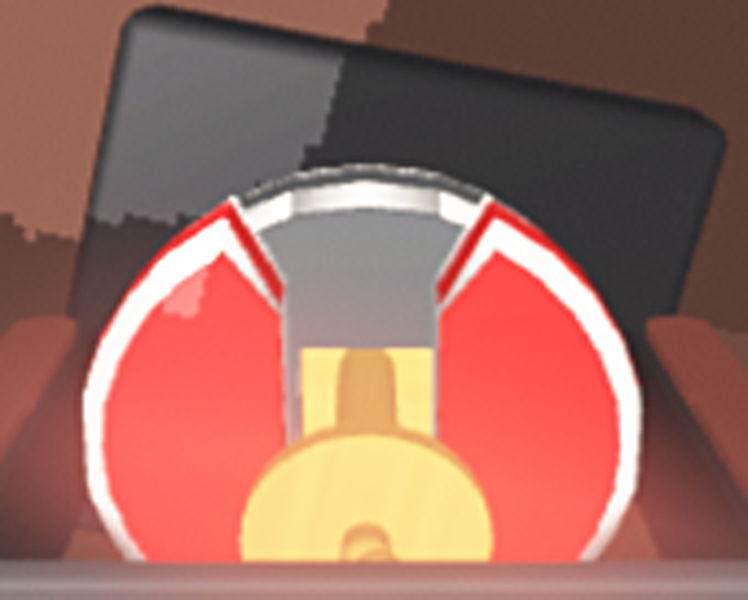

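View pics/s7.png

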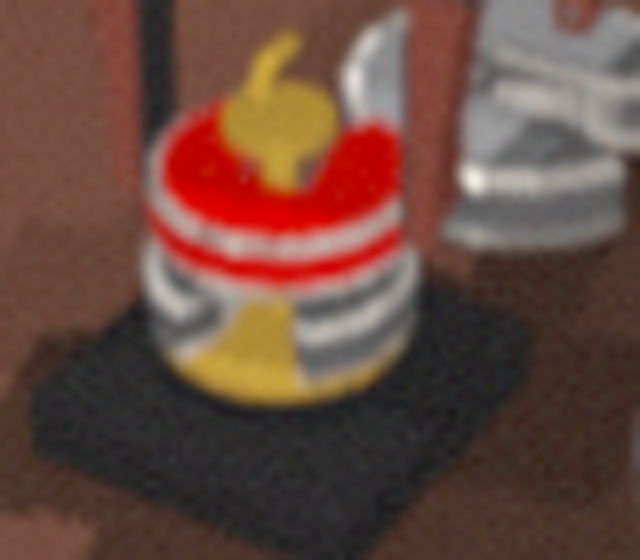

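No contact yet. The rod still has a small gap, so I'll creep on until the force shows the slot's end.

Request:
{"fn": "move_arm", "kwargs": {"rows": [[-0.5,-0.1,0,0,1],[-1,-0.2,0,0,1],[-1,-0.2,0,0,1]]}}

```text
t: 11.1
ee_pos: [572.2, 60.1, 63.1]
orientation: [-0.186, 1.569, 0.178]
ft_force: [-0.2, 0.8, -4.0]
width: 63.1
```

Request:
{"fn": "move_arm", "kwargs": {"rows": [[-0.5,-0.1,0,0,1],[-1,-0.2,0,0,1],[-1,-0.2,0,0,1]]}}

```text
t: 11.48
ee_pos: [572.1, 60.1, 63.3]
orientation: [-0.186, 1.567, 0.178]
ft_force: [3.7, 1.1, -5.5]
width: 63.2
```

```bash
python3 - <<'E'
from h import *
o=ctrl.get_obs();print(o["t"],o["ee_pos"],o["width"],o["ft_force"],o["moment"],o["joint_torque"])
p=o["ee_pos"];M=R.from_rotvec(o["orientation"]).as_matrix()
print("rod in tool",(np.array([580,62.3,p[2]])-p)@M)
im=get_image("wrist");cv2.imwrite("pics/w8.png",cv2.resize(im[140:290,170:340],None,fx=4.4,fy=4,interpolation=cv2.INTER_CUBIC))
pose=(o["ee_pos"],o["orientation"])
for z in (51,60,67,74,86):print(z,proj("wrist",[580,62.3,z],pose))
s=get_image("top");cv2.imwrite("pics/t8.png",cv2.resize(s[110:200,170:290],None,fx=6,fy=6,interpolation=cv2.INTER_CUBIC))
E
```

```text
11.475 [572.107  60.06   63.317] 63.166447809101186 [ 3.724  1.117 -5.547] [ 0.27  -0.846 -0.004] [ -0.443 -56.944 -17.066  -0.202   1.38   -0.002]
rod in tool [-0.042  0.368  8.197]
51 [[252.612 243.303]]
60 [[252.583 249.82 ]]
67 [[252.558 255.347]]
74 [[252.531 261.33 ]]
86 [[252.48  272.822]]
```

View pics/w8.png

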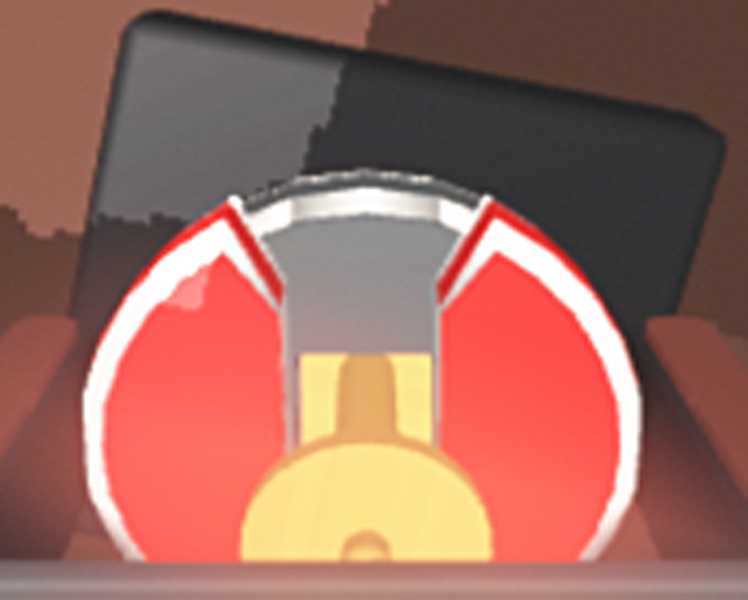

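View pics/t8.png

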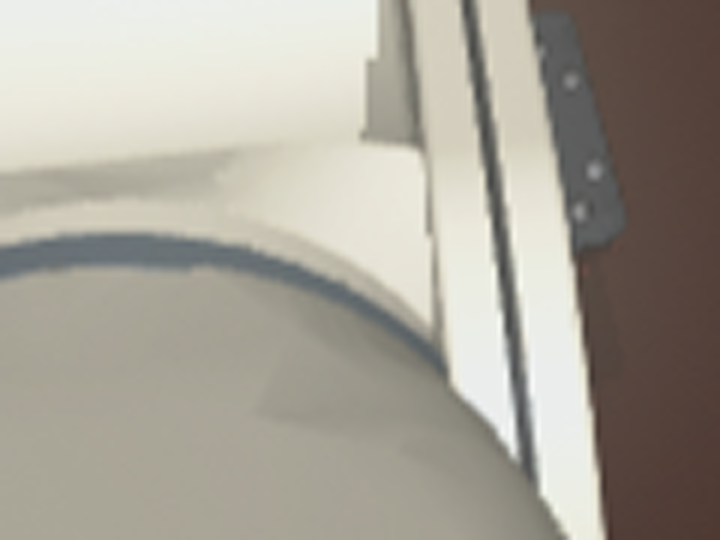

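There is a 3.7 N contact against the slot's end, so the rod is home. I'll ease back 0.5 mm and lower the disc onto the grey.

Request:
{"fn": "move_arm", "kwargs": {"rows": [[0.7,0.2,0,0,1],[0.7,0.2,-3,0,1],[0.7,0.2,-5,0,1],[0.7,0.2,-6,0,1],[0.7,0.2,-6,0,1],[0.7,0.2,-6,0,1]]}}

```text
t: 12.32
ee_pos: [572.6, 60.2, 57.2]
orientation: [-0.186, 1.568, 0.178]
ft_force: [0.9, -0.0, -3.4]
width: 63.0
```

Request:
{"fn": "move_arm", "kwargs": {"rows": [[0,0,-0.7,0,1],[0,0,-1.2,0,1],[0,0,-1.2,0,1]]}}

```text
t: 12.7
ee_pos: [572.6, 60.2, 56.6]
orientation: [-0.186, 1.568, 0.178]
ft_force: [-3.0, -0.5, 5.5]
width: 63.1
```

Contact with the grey disc (fz from −3.4 to +5.5 N at TCP z 56.6, as expected). I'll release.

Request:
{"fn": "move_arm", "kwargs": {"rows": [[0,0,0.3,0,-1],[0,0,0.3,0,-1],[0,0,0.3,0,-1],[0,0,0.3,0,-1],[0,0,0.3,0,-1]]}}

```text
t: 13.32
ee_pos: [572.6, 60.2, 56.8]
orientation: [-0.186, 1.568, 0.178]
ft_force: [0.6, 0.2, 0.4]
width: 87.4
```

```bash
python3 - <<'E'
from h import *
o=ctrl.get_obs();print(o["t"],o["ee_pos"],o["width"],o["ft_force"])
im=get_image("wrist");cv2.imwrite("pics/w9.png",cv2.resize(im[120:290,120:390],None,fx=2.9,fy=2.9,interpolation=cv2.INTER_CUBIC))
s=get_image("scene");cv2.imwrite("pics/s9.png",cv2.resize(s[190:260,220:300],None,fx=8,fy=8,interpolation=cv2.INTER_CUBIC))
E
```

```text
13.325 [572.611  60.198  56.834] 87.43999224688598 [0.62  0.201 0.371]
```

View pics/w9.png

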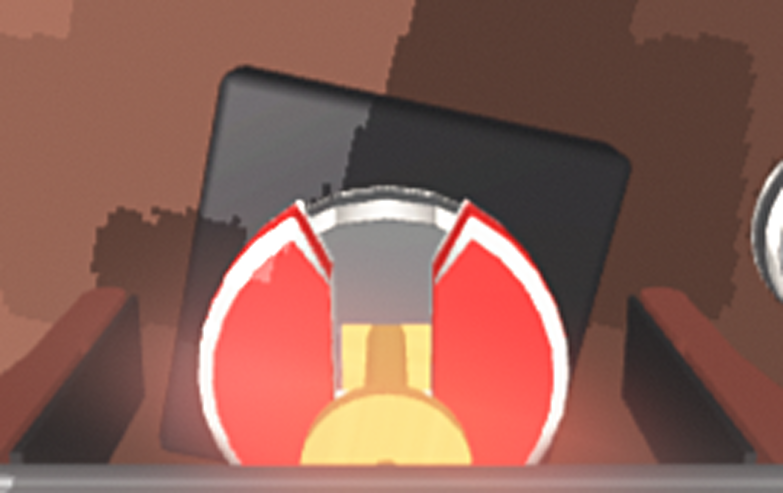

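View pics/s9.png

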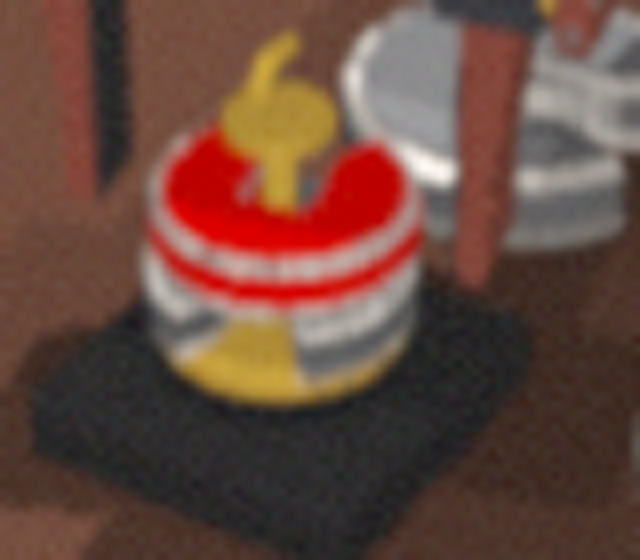

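Released, and the red disc lies flat with its slot toward the robot. I'll retract straight up, then aside for a final check.

Request:
{"fn": "move_arm", "kwargs": {"rows": [[0,0,20,0,-1],[0,0,60,0,-1],[0,0,115,0,-1],[0,0,165,0,-1],[-40,0,185,0,-1],[-100,0,185,0,-1],[-100,50,185,0,-1],[-100,110,185,0,-1],[-100,170,185,0,-1],[-100,230,185,0,-1],[-100,250,185,0,-1],[-100,250,185,0,-1]]}}

```text
t: 14.92
ee_pos: [472.4, 310.8, 242.5]
orientation: [-0.188, 1.567, 0.18]
ft_force: [-0.2, -1.3, 0.1]
width: 87.8
```

```bash
python3 - <<'E'
from h import *
o=ctrl.get_obs();print(o["t"],o["ee_pos"],o["ft_force"])
t=get_image("top");cv2.imwrite("pics/t10.png",t)
cv2.imwrite("pics/t10a.png",cv2.resize(t[125:185,190:255],None,fx=9,fy=9,interpolation=cv2.INTER_CUBIC))
s=get_image("scene");cv2.imwrite("pics/s10.png",cv2.resize(s[150:280,130:340],None,fx=3.8,fy=3.8,interpolation=cv2.INTER_CUBIC))
h,S,v=cv2.split(cv2.cvtColor(t,cv2.COLOR_BGR2HSV))
m=((h>95)&(h<125)&(S>150)&(v>100)).astype(np.uint8);m[:100]=0
n,l,st,ce=cv2.connectedComponentsWithStats(m);print("blue",[(c,a[4]) for c,a in zip(ce[1:],st[1:]) if a[4]>100])
E
```

```text
14.925 [472.36  310.77  242.465] [-0.163 -1.327  0.058]
blue [(array([383.485, 184.034]), np.int32(412))]
```

View pics/t10a.png

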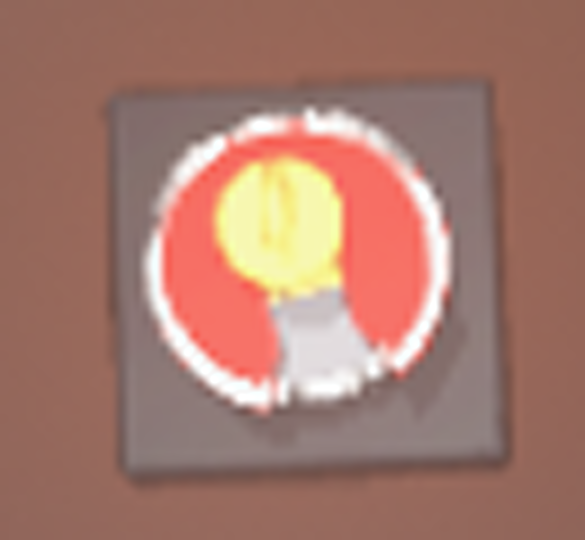

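View pics/s10.png

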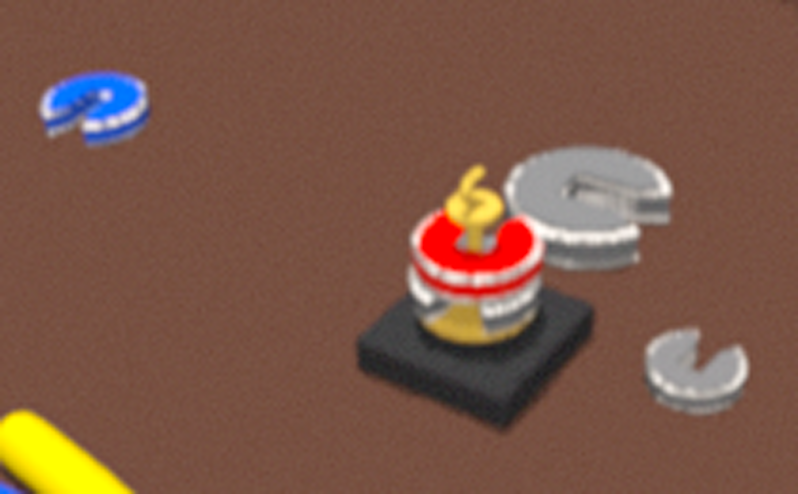

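The top crop shows the red's slot pointing down toward the robot, opposite the grey's, with the rod at its inner end. The scene crop shows it flat on the grey. Blue is unmoved at (383.5,184.0). I'll hand the job in.

```bash
python3 -c "
from workcell import ctrl;print(ctrl.close_job())"
```

```text
the job is handed in; nothing more can be done
None
```

The red mass is on the hanger, flat on the grey one with the slots opposed, released and handed in at about 15 s of the 42 s allowed. I gripped the smaller red disc across its diameter, turned it about 180° and slid it in from the far side. I pushed until the rod touched the slot's end (3.7 N), backed off 0.5 mm, lowered it and let go.

**Last checks:**
- The final pictures show the red disc flat, its slot toward the robot, with the rod at its inner end.
- The grey disc is still on the hanger.
- The blue disc is within 0.2 px of where it started.
- The arm is clear of everything.

**What disagreed:**
- The description says the grey slot points roughly towards the robot. All three cameras showed it pointing away, at about +13° yaw, so I set the red opposite to what I saw.
- The rod reached the slot's end about 2–3 mm later than I had measured, so I relied on the contact force for "fully home".

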